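Put the articulator mounting plates away in their slots

ROBOT

A 6-joint arm with a two-finger parallel gripper is mounted at the origin on the work surface. World frame = base frame: x ahead of the robot, y to its left, z up, the work surface at z = 0. Lengths are in mm, angles in rad, forces in N, time in s.
With the tool pointing down it reaches from about 400 to 925 mm from the base axis. Payload 12.5 kg.
Tool frame: the origin (TCP) lies midway between the tips of the shut fingers; the grasp point (between the pads) lies 19 mm behind it; z points along the fingers, y is the direction in which the jaws open and shut (so a half turn about z gives the same grasp; the last joint's range is limited). The gripper opens to 95 mm and grips with 3 to 60 N. Pads are 20 mm wide; open, the fingers measure 119 mm over their backs; the gripper's body (75 mm by 180 mm) begins 59 mm behind the grasp point.
Start: joints at [-1.426, 0.491, 1.559, -0, 1.092, -0.106], TCP at [155.134, -605.459, 214.661] pointing down, gripper open.
Joint ranges: [-3.1, 3.1], [-0.84, 2.19], [0.05, 2.79], [-1.13, 4.28], [0.06, 2.93], [-2.69, 2.69]. Speed limits (rad/s): [2.22, 2.22, 2.79, 3.14, 3.14, 3.14].

INTERFACE

Orientations are given as [roll, pitch, yaw] about the fixed x, y, z axes, in that order (R = Rz(yaw) Ry(pitch) Rx(roll)).
In Python, from cell import * gives the robot as it stands. The module is installed in compiled form; this text tells all that it offers.
- The arm moves only by the tool carry_out, never from a script. Its argument "moves" is a list of rows, each an object of numbers: "dx", "dy", "dz": the shift along the tool's x, y, z in m; "twist": the turn about the tool's z in degrees. A call has 1 to 5 rows; each row is the pose to reach, as a shift and turn from the pose commanded when the call began, along the tool's axes at that moment; what a row does not reach only later rows make up. A row lasts 1/10 s, in which the tool goes at most 50 mm and 8.59 degrees, less where a joint would pass 70% of its speed; a pose out of reach is approached as far as the arm can. A call with a gripper value outside its range is refused whole. "grip" is the finger opening in m, from 0 to 0.0951, set as the call begins (left out, the last holds). The fingers move at their own pace and stop on an object; the grip force is fixed at half the most. Time passes only in rows, so rows that repeat a pose let the fingers close. It gives the time, the measured TCP pose, the force and the opening at its end, in the units of the state.
- state(): the state, without advancing time (a new reading comes with each control period).
- read_camera(name): name is "side" or "top"; returns (picture, depth): 384x512x3 uint8, red, green, blue; 384x512 float32, mm along the optical axis (not along the pixel's ray), 0 where there is no reading.
- camera_info(name): a dict with "mtx" (3x3 intrinsics, pixels), "R" (3x3) and "t" (3): a world point X has camera coordinates R X + t. Camera axes: x right, y down, z forward; pixel columns grow to the right and rows downward; lengths in mm; the calibration is good to about 2 mm. A picture is of the moment at which its call begins. camera_info takes no time and is no camera call.
- job_done(): hands the job in, once; it reports no verdict.
The state is a dict: "t": time; "joints": joint angles; "qvel": joint speeds; "tau": joint torques, N m; "eef_pos": TCP position; "tcp_rot": TCP orientation; "ft_force": force on the tool from outside, world axes, zero at the start; "moment": the same for the moment, N m; "opening": opening from 0.0 (shut) to 1.0 (fully open).
Only numpy, scipy, OpenCV 4.12 (cv2) and the standard library are available. Lean on these libraries where they do the work, as an engineer would, in place of code of your own. Each camera call takes 0.05 s, during which the arm holds its last target. There are 200 camera calls.

TASK

Put both dry mounting plates away in the slotted rack: slide the thin plate into the narrow lower slot and the thick plate into the wide upper slot. Each must lie flat on the floor of its slot, fully home against both rear columns. Leave the bottle, the tin and the tooth model where they stand.

Things in the scene. Friction and masses are not known exactly. Their poses are not given: they have to be found in the camera images.
- thin_plate: The thin mounting plate: a plain white plastic disc, 60 mm in diameter, 8 mm thick, about 30 g, with a small steel disc and three dark dots flush in each face. It starts flat on one of the two posts. Origin: centre of its underside; z: its axis, up. Either way up will do in the end.
- thin_plate_center (a point): Centre of the thin plate, 4 mm above its underside.
- thick_plate: The thick mounting plate: the same white disc, 60 mm in diameter, but 14 mm thick, about 50 g. It starts flat on the other post. Origin: centre of its underside; z: its axis, up.
- thick_plate_center (a point): Centre of the thick plate, 7 mm above its underside.
- post_a: Fixed low grey drying post, a cylinder 36 mm in diameter (42 mm in its lowest 5 mm) and 25 mm high; the thin plate lies centred on it at the start (the two posts trade places). Origin: centre of its foot, on the table.
- post_b: The same kind of post; the thick plate lies centred on it at the start.
- rack: The fixed rack: three level aluminium tongues, one over another, on two upright steel columns; the gaps between tongues are two slots, open in front and at both sides. Origin and axes: those of narrow_slot. Tongues are 40 mm wide (y; narrower than the plates, so fingers at a plate's sides pass beside them), from x = -18 to +36 mm; the lowest is 5 mm thick, the middle 5, the top 4.
- narrow_slot (a point): Lower slot, 13 mm high. The point is on its floor (top of the lowest tongue), right under the centre of a fully home plate, 75 to 105 mm above the table (rack height varies). x: level, the way a plate slides in, from the open front to the columns, roughly away from the robot; y: left of that; z: up. Columns: 10 mm thick, axes at x = +27.2, y = +-22 mm, tops 44 mm above this point; a home plate touches both.
- wide_slot (a point): Upper slot of the same rack, 19 mm high, same axes. The point is on its floor (top of the middle tongue), right under the centre of a fully home plate, 18 mm above the narrow slot's point. Above it are only the top tongue and the column ends.
- foot: Fixed grey foot block of the rack, 60 x 110 mm and 45 mm high, in which the two columns stand. Origin: centre of its underside, midway under the columns; turned with the rack.
- bottle: Bystander: white bottle, 52 mm in diameter, 130 mm high; origin under its centre.
- tin: Bystander: low white jar with a black cap, 64 mm in diameter, 45 mm high; origin under its centre.
- tooth_model: Bystander: model of a molar with two roots on a wooden base 70 x 60 mm, 90 mm high; origin under its centre.
Not all that is in view belongs to the job. Leave any brown or red look-alike of the thin_plate alone.

How it is judged (in metres and radians):
At the end, for the whole second after the job is handed in: The thin plate is in the narrow lower slot and the thick plate in the wide upper slot: each one's centre within 6 mm (seen from above) of its fully-home position against both columns, its underside within 3 mm of the slot's floor, flat within 0.08 rad of the slot, at rest (horizontal distance between thin_plate_center and narrow_slot below 0.006 m and z of thin_plate_center in the frame of narrow_slot between 0.001 and 0.007 m and angle between the z axis of thin_plate and the z axis of narrow_slot, either way round below 0.08 rad and linear speed of each of thin_plate, thick_plate below 0.01 m/s and horizontal distance between thick_plate_center and wide_slot below 0.006 m and z of thick_plate_center in the frame of wide_slot between 0.004 and 0.01 m and angle between the z axis of thick_plate and the z axis of wide_slot, either way round below 0.08 rad); the robot touches nothing.
It fails at once if the bottle is moved by more than 30 mm or tipped over (distance of bottle from where it was at the start of the episode above 0.03 m or angle between bottle's own z axis and vertical above 0.5 rad).
It fails at once if the tin is moved by more than 30 mm or tipped over (distance of tin from where it was at the start of the episode above 0.03 m or angle between tin's own z axis and vertical above 0.5 rad).
It fails at once if the tooth model is moved by more than 30 mm or tipped over (distance of tooth_model from where it was at the start of the episode above 0.03 m or angle between tooth_model's own z axis and vertical above 0.5 rad).
It also fails if it takes over 61 s, if anything falls off the work surface, if the arm or the gripper's body presses on something with over 40 N, if the wrist force passes 120 N, or if a joint passes its speed limit or range.

## Working session

There is one attempt and no reset: what is moved stays moved. The work goes in short steps, Python scripts to look and compute and a tool call to move; the robot and the scene stay as the last step left them, time stands still between calls to the robot, and variables do not carry over. Pictures are saved under pics/ and viewed, about 8 in all and at most 12, crops included, and the job is handed in when it is done.

Besides the shell and the picture viewer there is one more tool, called after "Emit:" as name(argument=value, ...) on one line, values as JSON. carry_out: Moves the arm, as the interface text tells. Its arguments: {"type":"object","properties":{"moves":{"type":"array","items":{"type":"object","properties":{"dx":{"type":"number"},"dy":{"type":"number"},"dz":{"type":"number"},"twist":{"type":"number"}}}},"grip":{"type":"number"}},"required":["moves"]}

```bash
mkdir -p pics; cat > h.py <<'E'
from cell import *
import numpy as np, cv2
def snap(n,tag):
    im,d=read_camera(n); np.savez(f'{tag}.npz',im=im,d=d); cv2.imwrite(f'pics/{tag}.png',im[:,:,::-1]); return im,d
def world(n,u,v,d):
    c=camera_info(n); K=np.array(c['mtx']); p=np.linalg.inv(K)@np.array([u,v,1.])*d
    return np.array(c['R']).T@(p-np.array(c['t']))
def cloud(n,d):
    c=camera_info(n); K=np.array(c['mtx']); v,u=np.mgrid[:d.shape[0],:d.shape[1]]
    p=np.stack([(u-K[0,2])/K[0,0]*d,(v-K[1,2])/K[1,1]*d,d],-1)
    return (p-np.array(c['t']))@np.array(c['R'])
E
python3 - <<'E'
from h import *
s=state();print({k:np.round(v,3) for k,v in s.items()})
for n in('top','side'):
    snap(n,n+'0'); c=camera_info(n); print(n,np.round(c['mtx'],1),np.round(c['R'],3),np.round(-np.array(c['R']).T@c['t'],0))
a=[cv2.imread(f'pics/{n}0.png') for n in('top','side')]
E
```

```text
{'t': np.float64(0.0), 'joints': array([-1.426,  0.492,  1.559,  0.   ,  1.092, -0.106]), 'qvel': array([-0.002,  0.001, -0.001, -0.001, -0.001, -0.001]), 'tau': array([ 1.0000e-03, -6.1265e+01, -2.5818e+01,  6.9000e-02,  4.8000e-02,
       -0.0000e+00]), 'eef_pos': array([ 155.106, -605.19 ,  214.06 ]), 'tcp_rot': array([-3.14 , -0.   ,  0.251]), 'ft_force': array([ 0.879, -0.121,  0.111]), 'moment': array([-0.005, -0.017,  0.004]), 'opening': np.float64(0.995)}
top [[446.4   0.  248.7]
 [  0.  446.4 194.8]
 [  0.    0.    1. ]] [[-0.016 -1.    -0.001]
 [-0.982  0.016 -0.189]
 [ 0.189 -0.002 -0.982]] [ 280.  -23. 1327.]
side [[394.8   0.  254. ]
 [  0.  394.8 197.1]
 [  0.    0.    1. ]] [[-0.81  -0.587  0.019]
 [-0.324  0.42  -0.848]
 [ 0.489 -0.693 -0.53 ]] [ 32. 648. 600.]
```

View pics/top0.png

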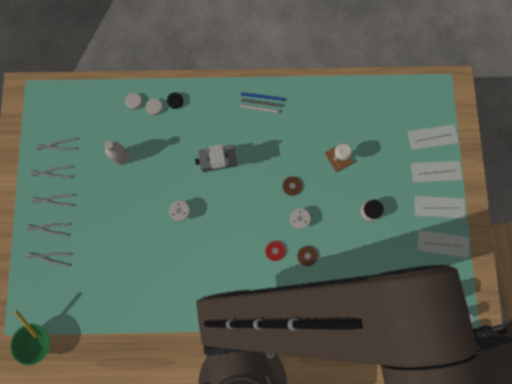

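View pics/side0.png

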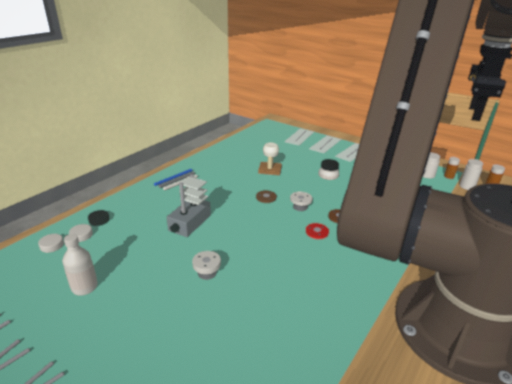

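```bash
python3 - <<'E'
from h import *
for n,boxes in(('top',{'A':(162,195,196,228),'B':(284,202,317,235),'rack':(190,140,245,178)}),('side',{'A':(188,245,226,282),'B':(285,187,317,213),'rack':(160,165,215,240)})):
    z=np.load(n+'0.npz'); P=cloud(n,z['d'].astype(float))
    for k,(a,b,c,d) in boxes.items():
        p=P[b:d,a:c].reshape(-1,3); p=p[(p[:,2]>15)&(p[:,2]<250)]
        h,e=np.histogram(p[:,2],bins=np.arange(14,170,4)); print(n,k,dict((int(x),int(y)) for x,y in zip(e,h) if y))
        if k!='rack':
            top=p[p[:,2]>np.percentile(p[:,2],90)-5]; (cx,cy),r=cv2.minEnclosingCircle(top[:,:2].astype(np.float32))
            print('  mean',top.mean(0).round(1),'med z',np.median(top[:,2]).round(1),'circ',round(cx,1),round(cy,1),round(r,1))
        else:
            for lo,hi in((35,52),(60,170)):
                q=p[(p[:,2]>lo)&(p[:,2]<hi)]; print('  ',lo,cv2.minAreaRect(q[:,:2].astype(np.float32)),q.mean(0).round(1))
for n,(a,b,c,d) in(('top',(185,135,250,185)),('side',(155,160,225,245))):
    im=cv2.imread(f'pics/{n}0.png')[b:d,a:c]; cv2.imwrite(f'pics/{n}_rk.png',cv2.resize(im,None,fx=7,fy=7,interpolation=cv2.INTER_CUBIC))
a=cv2.imread('pics/top_rk.png');b=cv2.imread('pics/side_rk.png')
s=cv2.resize(a,(455,350));b=cv2.resize(b,(340,413));o=np.zeros((413,800,3),np.uint8);o[:350,:455]=s;o[:,460:]=b;cv2.imwrite('pics/rk.png',o)
E
```

```text
top A {26: 4, 30: 8, 34: 98, 38: 175, 42: 47, 46: 1}
  mean [485.7 179.4  40.2] med z 39.9 circ 485.5 179.5 30.3
top B {22: 2, 26: 48, 30: 160, 34: 111, 38: 6}
  mean [ 458.1 -173.3   34.1] med z 33.9 circ 458.6 -173.4 29.5
top rack {14: 11, 18: 9, 22: 14, 26: 9, 30: 24, 34: 16, 38: 66, 42: 175, 46: 142, 50: 17, 54: 2, 58: 2, 62: 1, 66: 1, 70: 2, 74: 2, 82: 15, 86: 14, 90: 1, 94: 2, 98: 7, 102: 20, 106: 9, 110: 1, 114: 3, 118: 8, 122: 84, 126: 154, 130: 40, 134: 3}
   35 ((645.2932739257812, 72.06904602050781), (61.22955322265625, 121.15746307373047), 8.856350898742676) [643.3  65.4  44.8]
   60 ((627.9165649414062, 63.03272247314453), (55.33858108520508, 53.132850646972656), 9.919589042663574) [626.3  62.9 120.4]
side A {22: 13, 26: 40, 30: 40, 34: 256, 38: 185}
  mean [483.7 182.5  37.8] med z 37.8 circ 485.3 181.0 31.4
side B {14: 1, 22: 15, 26: 46, 30: 185, 34: 1}
  mean [ 455.9 -170.1   31.2] med z 31.3 circ 458.4 -170.8 31.3
side rack {14: 34, 18: 55, 22: 67, 26: 62, 30: 80, 34: 55, 38: 85, 42: 407, 46: 31, 50: 6, 54: 4, 58: 8, 62: 2, 66: 8, 70: 6, 74: 4, 78: 17, 82: 121, 86: 12, 90: 9, 94: 7, 98: 55, 102: 131, 106: 4, 110: 8, 114: 3, 118: 9, 122: 130, 126: 101}
   35 ((645.331787109375, 67.45083618164062), (62.228397369384766, 112.97480773925781), 8.905287742614746) [636.1  80.2  43. ]
   60 ((626.7708740234375, 66.60016632080078), (54.89183807373047, 55.40155029296875), 7.064691066741943) [624.9  70.7 105.6]
```

View pics/rk.png

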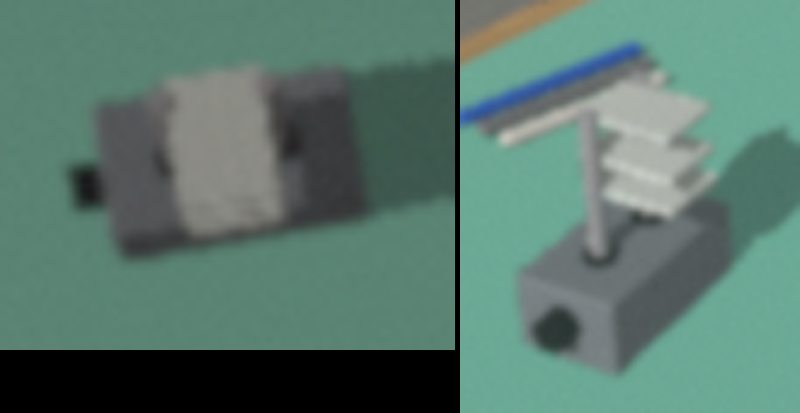

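```bash
cat > rk.py <<'E'
from h import *
def hole(v,lo,hi):
    v=v[(v>lo)&(v<hi)]; return np.median(v).round(2),len(v)
for n,(a,b,c,d) in(('top',(185,135,250,185)),('side',(155,160,225,245))):
    D=np.median([read_camera(n)[1] for _ in range(6)],0).astype(float)
    P=cloud(n,D); p=P[b:d,a:c].reshape(-1,3)
    for nm,lo,hi in(('foot',40,49),('F',80,88),('mid',98,107),('top',120,131)):
        q=p[(p[:,2]>lo)&(p[:,2]<hi)]; r=cv2.minAreaRect(q[:,:2].astype(np.float32)); print(n,nm,len(q),np.median(q[:,2]).round(1),np.round(r[0],1),np.round(r[1],1),round(r[2],2))
        th=np.radians(8.7); R=np.array([[np.cos(th),np.sin(th)],[-np.sin(th),np.cos(th)]]); w=q[:,:2]@R.T
        pc=np.percentile(w,[1,50,99],0); print('   rackaligned mid (of 1-99)',((pc[0]+pc[2])/2).round(1),'size',(pc[2]-pc[0]).round(1))
    for nm,bx,in (('A',((162,195,196,228),(188,245,226,282))),('B',((284,202,317,235),(285,187,317,213)))):
        a1,b1,c1,d1=bx[n=='side']; q=P[b1:d1,a1:c1].reshape(-1,3); q=q[q[:,2]>20]; zt=np.percentile(q[:,2],70);q=q[abs(q[:,2]-zt)<4]
        print(n,nm,'mid',((q.min(0)+q.max(0))/2).round(1),(q.max(0)-q.min(0)).round(1),np.median(q[:,2]).round(1))
E
python3 rk.py
```

```text
top foot 390 44.8 [645.9  66.4] [ 59.6 109.8] 8.96
   rackaligned mid (of 1-99) [648.4 -32. ] size [ 58.8 108.3]
top F 27 85.9 [622.7  60.4] [42.4 50.4] 12.14
   rackaligned mid (of 1-99) [625.4 -33.5] size [42.5 48. ]
top mid 35 104.2 [621.7  63.4] [41.3 49.1] 8.08
   rackaligned mid (of 1-99) [624.3 -31.5] size [41.3 47. ]
top top 285 127.2 [628.3  63.5] [54.2 50.8] 8.72
   rackaligned mid (of 1-99) [630.7 -32.2] size [53.1 45.5]
top A mid [486.1 179.5  39. ] [59.5 56.1  6.8] 38.9
top B mid [ 458.9 -173.5   33.1] [56.5 56.3  7. ] 32.8
side foot 484 43.6 [644.7  67.9] [ 59.4 108.6] 9.57
   rackaligned mid (of 1-99) [647.1 -29.3] size [ 57.3 104.7]
side F 146 84.7 [624.9  67. ] [53.4 40. ] 17.08
   rackaligned mid (of 1-99) [627.3 -27.6] size [48.8 44.1]
side mid 189 102.9 [624.9  66.3] [55.7 41.5] 18.98
   rackaligned mid (of 1-99) [628.6 -27.9] size [51.1 45.1]
side top 234 125.9 [627.4  64.1] [53.9 51.3] 11.4
   rackaligned mid (of 1-99) [629.6 -30.1] size [52.7 49.6]
side A mid [485.1 180.5  37. ] [58.6 58.9  5.5] 38.0
side B mid [ 456.8 -172.5   30.1] [58.5 59.8  5.1] 31.3
```

Emit:
carry_out(moves=[{"dx":0.038,"dy":-0.032,"twist":5.5},{"dx":0.076,"dy":-0.064,"twist":5.5},{"dx":0.114,"dy":-0.096,"twist":5.5},{"dx":0.152,"dy":-0.128,"twist":5.5},{"dx":0.19,"dy":-0.16,"twist":5.5}], grip=0.0951)

```text
schema error: expected keys dx, dy, dz, twist
```

```bash
cat > go.py <<'E'
import sys
from h import *
x,y,z,yaw=map(float,sys.argv[1:5]); s=state(); p=s['eef_pos']; psi=s['tcp_rot'][2]
d=np.array([x,y,z])-p; c,q=np.cos(psi),np.sin(psi)
print('t',round(s['t'],2),'pos',np.round(p,1),'rot',np.round(s['tcp_rot'],3),'F',np.round(s['ft_force'],1),'open',round(s['opening']*95.1,1),'v',np.abs(s['qvel']).max().round(3))
print('dx %.4f dy %.4f dz %.4f twist %.2f'%((c*d[0]+q*d[1])/1e3,(q*d[0]-c*d[1])/1e3,-d[2]/1e3,np.degrees(psi-yaw)))
E
python3 go.py 458 -172.5 120 0.155
```

```text
t 0.7 pos [ 155.1 -605.5  214.7] rot [ 3.142 -0.     0.251] F [-0.4  0.8 -0.3] open 95.5 v 0.001
dx 0.4008 dy -0.3442 dz 0.0947 twist 5.49
```

Emit:
carry_out(moves=[{"dx":0.038,"dy":-0.032,"dz":0,"twist":5.5},{"dx":0.076,"dy":-0.064,"dz":0,"twist":5.5},{"dx":0.114,"dy":-0.096,"dz":0,"twist":5.5},{"dx":0.152,"dy":-0.128,"dz":0,"twist":5.5},{"dx":0.19,"dy":-0.16,"dz":0,"twist":5.5}], grip=0.095)

```text
t: 1.2
eef_pos: [300.3, -401.7, 214.8]
tcp_rot: [3.141, -0.0, 0.154]
ft_force: [1.2, -0.5, 0.1]
opening: 0.996
```

```bash
python3 go.py 458 -172.5 120 0.155
```

```text
t 1.2 pos [ 300.3 -401.7  214.8] rot [ 3.141 -0.     0.154] F [ 1.2 -0.5  0.1] open 94.7 v 0.876
dx 0.1911 dy -0.2022 dz 0.0948 twist -0.03
```

Emit:
carry_out(moves=[{"dx":0.032,"dy":-0.034,"dz":0.0,"twist":0},{"dx":0.064,"dy":-0.068,"dz":0.01,"twist":0},{"dx":0.096,"dy":-0.101,"dz":0.02,"twist":0},{"dx":0.128,"dy":-0.135,"dz":0.035,"twist":0},{"dx":0.16,"dy":-0.169,"dz":0.05,"twist":0}])

```text
t: 1.7
eef_pos: [432.4, -210.1, 164.5]
tcp_rot: [3.141, -0.001, 0.155]
ft_force: [-0.2, -0.9, -0.2]
opening: 0.997
```

Emit:
carry_out(moves=[{"dx":0.016,"dy":-0.016,"dz":0.02,"twist":0},{"dx":0.031,"dy":-0.033,"dz":0.045,"twist":0},{"dx":0.031,"dy":-0.033,"dz":0.045,"twist":0}])

```text
t: 2.0
eef_pos: [457.0, -172.0, 117.5]
tcp_rot: [-3.139, 0.003, 0.158]
ft_force: [-0.3, -0.5, -0.3]
opening: 0.998
```

```bash
python3 go.py 458 -172.5 10.5 0.155; python3 - <<'E'
from h import *
im,d=snap('top','t1'); s,_=snap('side','s1')
o=np.hstack([cv2.resize(im[170:260,250:350],(400,360)),cv2.resize(s[140:230,250:350],(400,360))]);cv2.imwrite('pics/v1.png',o[:,:,::-1])
E
```

```text
t 2.0 pos [ 457.  -172.   117.5] rot [-3.139e+00  3.000e-03  1.580e-01] F [-0.3 -0.5 -0.3] open 94.9 v 0.061
dx 0.0009 dy 0.0007 dz 0.1070 twist 0.15
```

View pics/v1.png

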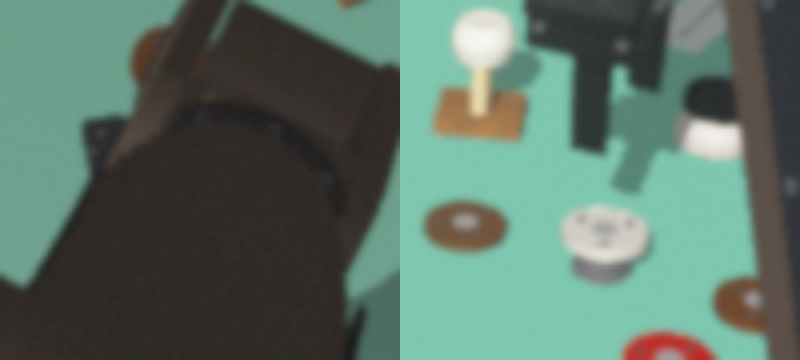

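Emit:
carry_out(moves=[{"dx":0.001,"dy":0.001,"dz":0.035,"twist":0.0},{"dx":0.001,"dy":0.001,"dz":0.07,"twist":0},{"dx":0.001,"dy":0.001,"dz":0.095,"twist":0},{"dx":0.001,"dy":0.001,"dz":0.106,"twist":0},{"dx":0.001,"dy":0.001,"dz":0.106,"twist":0}])

```text
t: 2.6
eef_pos: [457.9, -175.9, 13.5]
tcp_rot: [-3.141, 0.001, 0.154]
ft_force: [-0.5, 0.4, 0.4]
opening: 1.002
```

```bash
python3 go.py 458 -172.5 10.5 0.155
```

```text
t 2.6 pos [ 457.9 -175.9   13.5] rot [-3.141e+00  1.000e-03  1.540e-01] F [-0.5  0.4  0.4] open 95.3 v 0.038
dx 0.0006 dy -0.0033 dz 0.0030 twist -0.08
```

Emit:
carry_out(moves=[{"dx":0.0005,"dy":-0.003,"dz":0.003,"twist":0},{"dx":0.0005,"dy":-0.003,"dz":0.003,"twist":0}])

```text
t: 2.8
eef_pos: [458.6, -172.2, 11.6]
tcp_rot: [3.141, -0.001, 0.155]
ft_force: [0.2, -0.1, -0.2]
opening: 1.003
```

Emit:
carry_out(moves=[{"dx":0,"dy":0,"dz":0,"twist":0},{"dx":0,"dy":0,"dz":0,"twist":0},{"dx":0,"dy":0,"dz":0,"twist":0},{"dx":0,"dy":0,"dz":0,"twist":0},{"dx":0,"dy":0,"dz":0,"twist":0}], grip=0.05)

```text
t: 3.3
eef_pos: [458.3, -172.1, 10.7]
tcp_rot: [3.141, -0.0, 0.155]
ft_force: [0.7, -0.4, -0.5]
opening: 0.637
```

```bash
python3 go.py 458 -172.5 130 0.155;python3 go.py 458 -172.5 130 0.155
```

```text
t 3.3 pos [ 458.3 -172.1   10.7] rot [ 3.141 -0.     0.155] F [ 0.7 -0.4 -0.5] open 60.5 v 0.002
dx -0.0003 dy 0.0003 dz -0.1193 twist -0.01
t 3.3 pos [ 458.3 -172.1   10.7] rot [ 3.141 -0.     0.155] F [ 0.7 -0.4 -0.5] open 60.5 v 0.002
dx -0.0003 dy 0.0003 dz -0.1193 twist -0.01
```

Emit:
carry_out(moves=[{"dx":0,"dy":0,"dz":-0.02,"twist":0},{"dx":0,"dy":0,"dz":-0.05,"twist":0},{"dx":0.01,"dy":-0.016,"dz":-0.07,"twist":0},{"dx":0.03,"dy":-0.052,"dz":-0.07,"twist":0},{"dx":0.052,"dy":-0.089,"dz":-0.07,"twist":0}])

```text
t: 3.8
eef_pos: [496.3, -75.6, 81.4]
tcp_rot: [3.141, -0.001, 0.153]
ft_force: [0.6, -0.8, -0.7]
opening: 0.621
```

Emit:
carry_out(moves=[{"dx":0.02,"dy":-0.036,"dz":0,"twist":0},{"dx":0.041,"dy":-0.072,"dz":0,"twist":0},{"dx":0.058,"dy":-0.1,"dz":0,"twist":0},{"dx":0.067,"dy":-0.116,"dz":0,"twist":0},{"dx":0.067,"dy":-0.116,"dz":0,"twist":0}])

```text
t: 4.3
eef_pos: [544.6, 50.8, 80.4]
tcp_rot: [3.142, -0.0, 0.158]
ft_force: [-0.1, -0.5, -0.5]
opening: 0.621
```

```bash
python3 go.py 544.7 50.9 74.2 0.155
```

```text
t 4.3 pos [544.6  50.8  80.4] rot [ 3.142 -0.     0.158] F [-0.1 -0.5 -0.5] open 59.1 v 0.049
dx 0.0001 dy -0.0001 dz 0.0062 twist 0.15
```

Lower to insertion height and look from the side.

Emit:
carry_out(moves=[{"dx":0,"dy":0,"dz":0.006,"twist":0},{"dx":0,"dy":0,"dz":0.006,"twist":0},{"dx":0,"dy":0,"dz":0.006,"twist":0}])

```text
t: 4.6
eef_pos: [543.8, 47.9, 74.3]
tcp_rot: [-3.142, 0.001, 0.153]
ft_force: [0.3, -0.0, -0.2]
opening: 0.624
```

```bash
python3 go.py 544.7 50.9 74.2 0.155; python3 - <<'E'
from h import *
s,d=snap('side','s2'); im,_=snap('top','t2')
o=np.hstack([cv2.resize(im[120:220,180:290],(396,360)),cv2.resize(s[140:250,140:260],(396,363))[:360]]);cv2.imwrite('pics/v2.png',o[:,:,::-1])
E
```

```text
t 4.6 pos [543.8  47.9  74.3] rot [-3.142e+00  1.000e-03  1.530e-01] F [ 0.3 -0.  -0.2] open 59.3 v 0.005
dx 0.0013 dy -0.0029 dz 0.0001 twist -0.09
```

View pics/v2.png

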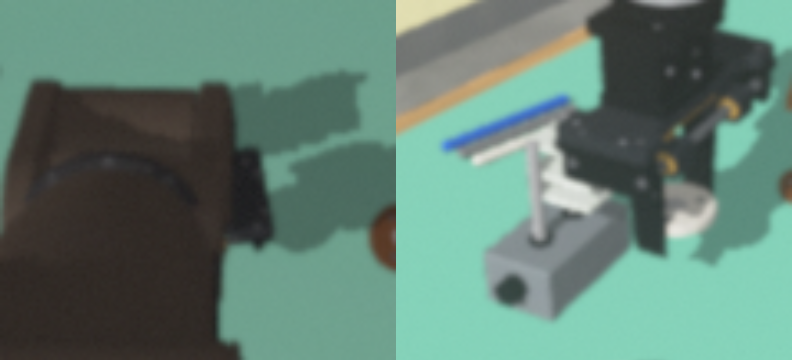

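```bash
python3 - <<'E'
from h import *
z=np.load('s2.npz'); P=cloud('side',z['d'].astype(float)); im=z['im']
m=np.zeros(im.shape[:2],bool); m[194:212,224:238]=1; m&=(im.min(2)>140)
q=P[m]; print(len(q),np.percentile(q,[10,50,90],0).round(1))
A=np.c_[q[:,:2]-q[:,:2].mean(0),np.ones(len(q))]; print(np.linalg.lstsq(A,q[:,2],rcond=None)[0])
E
python3 go.py 544.7 50.9 74.2 0.155
```

```text
103 [[514.2  33.1  89.2]
 [520.5  53.1  94.5]
 [531.7  67.2  96. ]]
[-0.67115963  0.22103621 91.05290675]
t 4.7 pos [544.1  48.   74.6] rot [3.142 0.    0.154] F [0.  0.3 0.4] open 59.5 v 0.004
dx 0.0010 dy -0.0027 dz 0.0004 twist -0.08
```

Emit:
carry_out(moves=[{"dx":0.005,"dy":-0.0028,"dz":0,"twist":0},{"dx":0.015,"dy":-0.0028,"dz":0,"twist":0},{"dx":0.025,"dy":-0.0028,"dz":0,"twist":0},{"dx":0.025,"dy":-0.0028,"dz":0,"twist":0}])

```text
t: 5.1
eef_pos: [570.1, 55.6, 74.6]
tcp_rot: [3.141, -0.001, 0.155]
ft_force: [0.1, -0.6, -0.8]
opening: 0.625
```

```bash
python3 go.py 613.9 61.7 74.2 0.155
```

```text
t 5.1 pos [570.1  55.6  74.6] rot [ 3.141e+00 -1.000e-03  1.550e-01] F [ 0.1 -0.6 -0.8] open 59.4 v 0.046
dx 0.0442 dy 0.0007 dz 0.0004 twist -0.00
```

Emit:
carry_out(moves=[{"dx":0.006,"dy":0.0005,"dz":0,"twist":0},{"dx":0.012,"dy":0.0005,"dz":0,"twist":0},{"dx":0.018,"dy":0.0005,"dz":0,"twist":0},{"dx":0.024,"dy":0.0005,"dz":0,"twist":0}])

```text
t: 5.5
eef_pos: [592.8, 58.7, 74.6]
tcp_rot: [3.141, -0.0, 0.155]
ft_force: [0.1, 0.4, -0.3]
opening: 0.622
```

Emit:
carry_out(moves=[{"dx":0.006,"dy":0,"dz":0,"twist":0},{"dx":0.012,"dy":0,"dz":0,"twist":0},{"dx":0.018,"dy":0,"dz":0,"twist":0},{"dx":0.018,"dy":0,"dz":0,"twist":0}])

```text
t: 5.9
eef_pos: [610.8, 61.5, 74.6]
tcp_rot: [3.141, -0.0, 0.155]
ft_force: [-0.2, 0.7, -0.3]
opening: 0.619
```

```bash
python3 go.py 618.8 62.5 74.2 0.155; python3 - <<'E'
from h import *
s,d=snap('side','s3'); cv2.imwrite('pics/v3.png',cv2.resize(s[150:250,150:270],(720,600),interpolation=cv2.INTER_CUBIC)[:,:,::-1])
E
```

```text
t 5.9 pos [610.8  61.5  74.6] rot [ 3.141 -0.     0.155] F [-0.2  0.7 -0.3] open 58.8 v 0.027
dx 0.0081 dy 0.0003 dz 0.0004 twist -0.01
```

View pics/v3.png

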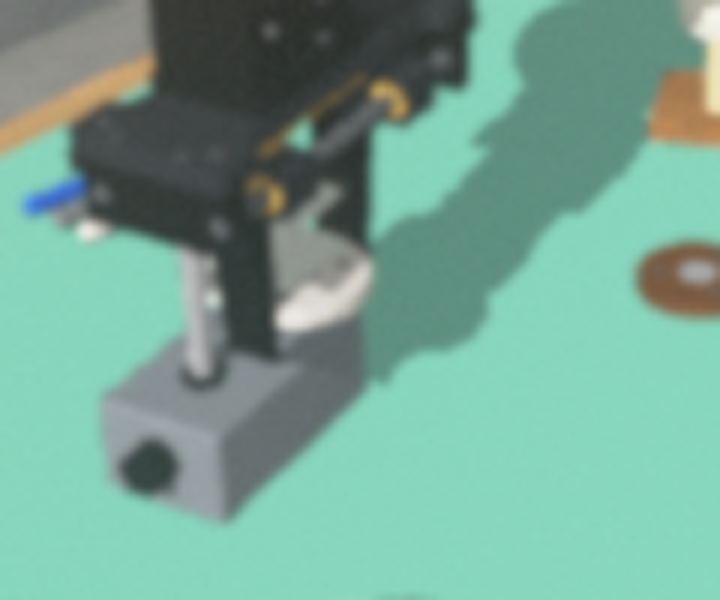

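Emit:
carry_out(moves=[{"dx":0.002,"dy":0,"dz":0,"twist":0},{"dx":0.004,"dy":0,"dz":0,"twist":0},{"dx":0.006,"dy":0,"dz":0,"twist":0},{"dx":0.006,"dy":0,"dz":0,"twist":0}])

```text
t: 6.35
eef_pos: [616.2, 62.4, 74.6]
tcp_rot: [3.141, -0.0, 0.155]
ft_force: [0.5, 0.0, -0.3]
opening: 0.62
```

Emit:
carry_out(moves=[{"dx":0.001,"dy":0,"dz":0,"twist":0},{"dx":0.002,"dy":0,"dz":0,"twist":0},{"dx":0.002,"dy":0,"dz":0,"twist":0}])

```text
t: 6.65
eef_pos: [618.0, 62.6, 74.6]
tcp_rot: [3.141, -0.0, 0.155]
ft_force: [-0.0, 0.6, -0.3]
opening: 0.62
```

```bash
python3 go.py 618.8 62.5 74.2 0.155
```

```text
t 6.65 pos [618.   62.6  74.6] rot [ 3.141 -0.     0.155] F [-0.   0.6 -0.3] open 59.0 v 0.006
dx 0.0007 dy 0.0003 dz 0.0004 twist -0.01
```

Emit:
carry_out(moves=[{"dx":0,"dy":0,"dz":0.001,"twist":0},{"dx":0,"dy":0,"dz":0.002,"twist":0},{"dx":0,"dy":0,"dz":0.002,"twist":0}])

```text
t: 6.95
eef_pos: [617.8, 62.6, 72.4]
tcp_rot: [3.142, 0.0, 0.155]
ft_force: [0.0, 0.3, -0.6]
opening: 0.62
```

Emit:
carry_out(moves=[{"dx":0.0005,"dy":0,"dz":0,"twist":0},{"dx":0.001,"dy":0,"dz":0,"twist":0},{"dx":0.0015,"dy":0,"dz":0,"twist":0},{"dx":0.0015,"dy":0,"dz":0,"twist":0}])

```text
t: 7.35
eef_pos: [618.7, 62.8, 72.4]
tcp_rot: [-3.142, 0.002, 0.155]
ft_force: [-4.9, -0.8, 1.4]
opening: 0.619
```

Emit:
carry_out(moves=[{"dx":0.0005,"dy":0,"dz":0,"twist":0},{"dx":0.001,"dy":0,"dz":0,"twist":0},{"dx":0.001,"dy":0,"dz":0,"twist":0}])

```text
t: 7.65
eef_pos: [618.8, 62.8, 72.2]
tcp_rot: [-3.141, 0.004, 0.155]
ft_force: [-9.3, -3.3, 1.3]
opening: 0.626
```

Emit:
carry_out(moves=[{"dx":-0.001,"dy":0,"dz":0.0005,"twist":0},{"dx":-0.001,"dy":0,"dz":0.001,"twist":0},{"dx":-0.001,"dy":0,"dz":0.001,"twist":0}])

```text
t: 7.95
eef_pos: [618.9, 62.8, 72.0]
tcp_rot: [3.142, 0.001, 0.155]
ft_force: [-6.3, -1.8, 5.7]
opening: 0.618
```

```bash
python3 go.py 618.8 62.5 72 0.155
```

```text
t 7.95 pos [618.9  62.8  72. ] rot [3.142e+00 1.000e-03 1.550e-01] F [-6.3 -1.8  5.7] open 58.7 v 0.002
dx -0.0001 dy 0.0003 dz 0.0000 twist -0.01
```

Emit:
carry_out(moves=[{"dx":0,"dy":0,"dz":0,"twist":0},{"dx":0,"dy":0,"dz":0,"twist":0},{"dx":0,"dy":0,"dz":0,"twist":0},{"dx":0,"dy":0,"dz":0,"twist":0}], grip=0.095)

```text
t: 8.35
eef_pos: [619.7, 62.9, 71.6]
tcp_rot: [3.141, -0.0, 0.155]
ft_force: [0.6, -0.0, 0.6]
opening: 0.906
```

Emit:
carry_out(moves=[{"dx":0,"dy":0,"dz":-0.02,"twist":0},{"dx":0,"dy":0,"dz":-0.05,"twist":0},{"dx":-0.02,"dy":0,"dz":-0.08,"twist":0},{"dx":-0.05,"dy":-0.02,"dz":-0.08,"twist":0},{"dx":-0.08,"dy":-0.05,"dz":-0.08,"twist":0}])

```text
t: 8.85
eef_pos: [532.3, 99.5, 152.3]
tcp_rot: [3.141, -0.002, 0.153]
ft_force: [-0.5, 0.0, 0.3]
opening: 1.0
```

```bash
python3 go.py 485.6 180.2 130 0.155; python3 - <<'E'
from h import *
s,d=snap('side','s4'); cv2.imwrite('pics/v4.png',cv2.resize(s[150:250,150:270],(720,600),interpolation=cv2.INTER_CUBIC)[:,:,::-1])
E
```

```text
t 8.85 pos [532.3  99.5 152.3] rot [ 3.141e+00 -2.000e-03  1.530e-01] F [-0.5  0.   0.3] open 95.1 v 0.742
dx -0.0339 dy -0.0869 dz 0.0223 twist -0.12
```

View pics/v4.png

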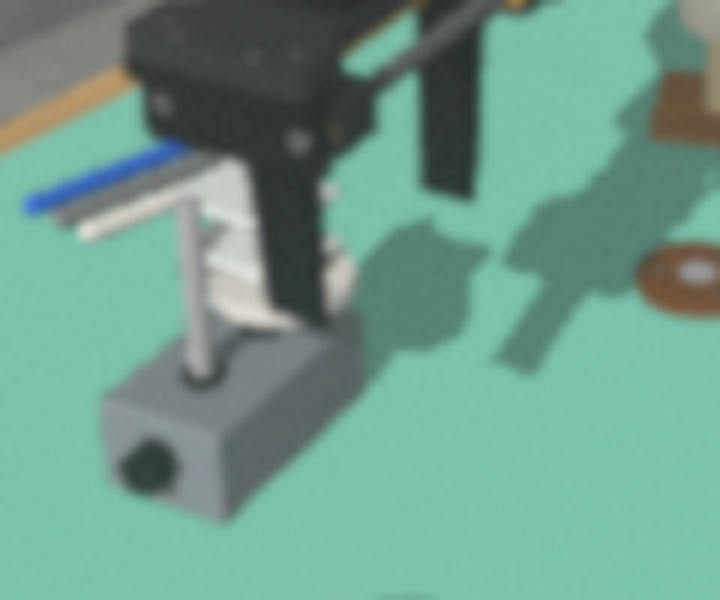

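Emit:
carry_out(moves=[{"dx":-0.014,"dy":-0.036,"dz":0.0,"twist":0},{"dx":-0.028,"dy":-0.072,"dz":0.01,"twist":0},{"dx":-0.034,"dy":-0.087,"dz":0.022,"twist":0},{"dx":-0.034,"dy":-0.087,"dz":0.022,"twist":0}])

```text
t: 9.3
eef_pos: [484.2, 182.1, 128.7]
tcp_rot: [3.141, 0.002, 0.157]
ft_force: [0.5, -0.2, 0.5]
opening: 1.003
```

```bash
python3 go.py 485.6 180.2 17 0.155
```

```text
t 9.3 pos [484.2 182.1 128.7] rot [3.141e+00 2.000e-03 1.570e-01] F [ 0.5 -0.2  0.5] open 95.4 v 0.047
dx 0.0011 dy 0.0021 dz 0.1117 twist 0.14
```

Emit:
carry_out(moves=[{"dx":0.001,"dy":0.002,"dz":0.035,"twist":0},{"dx":0.001,"dy":0.002,"dz":0.07,"twist":0},{"dx":0.001,"dy":0.002,"dz":0.1,"twist":0},{"dx":0.001,"dy":0.002,"dz":0.108,"twist":0},{"dx":0.001,"dy":0.002,"dz":0.108,"twist":0}])

```text
t: 9.8
eef_pos: [487.2, 178.3, 21.2]
tcp_rot: [3.141, 0.002, 0.154]
ft_force: [0.6, 0.0, 0.8]
opening: 1.001
```

```bash
python3 go.py 485.6 180.2 17 0.155; python3 - <<'E'
from h import *
read_camera('side');read_camera('side')
E
python3 go.py 485.6 180.2 17 0.155
```

```text
t 9.8 pos [487.2 178.3  21.2] rot [3.141e+00 2.000e-03 1.540e-01] F [0.6 0.  0.8] open 95.2 v 0.042
dx -0.0013 dy -0.0021 dz 0.0042 twist -0.05
t 9.9 pos [487.8 178.7  22.7] rot [ 3.142e+00 -1.000e-03  1.540e-01] F [-0.  -0.   0.4] open 95.2 v 0.015
dx -0.0020 dy -0.0018 dz 0.0057 twist -0.03
```

Emit:
carry_out(moves=[{"dx":-0.0015,"dy":-0.002,"dz":0.005,"twist":0},{"dx":-0.0015,"dy":-0.002,"dz":0.005,"twist":0},{"dx":-0.0015,"dy":-0.002,"dz":0.005,"twist":0}])

```text
t: 10.2
eef_pos: [485.3, 180.7, 17.2]
tcp_rot: [3.142, -0.001, 0.155]
ft_force: [-0.1, -0.0, 1.1]
opening: 0.999
```

Emit:
carry_out(moves=[{"dx":0,"dy":0,"dz":0,"twist":0},{"dx":0,"dy":0,"dz":0,"twist":0},{"dx":0,"dy":0,"dz":0,"twist":0},{"dx":0,"dy":0,"dz":0,"twist":0},{"dx":0,"dy":0,"dz":0,"twist":0}], grip=0.05)

```text
t: 10.7
eef_pos: [485.1, 180.6, 16.6]
tcp_rot: [3.141, 0.0, 0.155]
ft_force: [-0.0, -0.3, 0.5]
opening: 0.635
```

```bash
python3 go.py 544.7 50.9 100 0.155
```

```text
t 10.7 pos [485.1 180.6  16.6] rot [3.141 0.    0.155] F [-0.  -0.3  0.5] open 60.4 v 0.003
dx 0.0389 dy 0.1373 dz -0.0834 twist -0.01
```

Emit:
carry_out(moves=[{"dx":0,"dy":0,"dz":-0.02,"twist":0},{"dx":0,"dy":0,"dz":-0.055,"twist":0},{"dx":0,"dy":0.01,"dz":-0.082,"twist":0},{"dx":0.0,"dy":0.04,"dz":-0.082,"twist":0},{"dx":0.01,"dy":0.075,"dz":-0.082,"twist":0}])

```text
t: 11.2
eef_pos: [506.1, 107.9, 99.6]
tcp_rot: [3.141, -0.001, 0.157]
ft_force: [0.1, 1.1, 0.3]
opening: 0.629
```

Emit:
carry_out(moves=[{"dx":0.01,"dy":0.035,"dz":0,"twist":0},{"dx":0.024,"dy":0.055,"dz":0,"twist":0},{"dx":0.029,"dy":0.062,"dz":0,"twist":0},{"dx":0.029,"dy":0.062,"dz":0,"twist":0},{"dx":0.029,"dy":0.062,"dz":0,"twist":0}])

```text
t: 11.7
eef_pos: [544.0, 51.9, 98.4]
tcp_rot: [-3.141, 0.001, 0.155]
ft_force: [-0.4, 0.4, -0.5]
opening: 0.626
```

```bash
python3 go.py 544.7 50.9 98.3 0.155
```

```text
t 11.7 pos [544.   51.9  98.4] rot [-3.141e+00  1.000e-03  1.550e-01] F [-0.4  0.4 -0.5] open 59.5 v 0.011
dx 0.0005 dy 0.0011 dz 0.0001 twist 0.01
```

Emit:
carry_out(moves=[{"dx":0.01,"dy":0.001,"dz":0,"twist":0},{"dx":0.02,"dy":0.001,"dz":0,"twist":0},{"dx":0.028,"dy":0.001,"dz":0,"twist":0},{"dx":0.028,"dy":0.001,"dz":0,"twist":0}])

```text
t: 12.1
eef_pos: [573.8, 55.1, 98.5]
tcp_rot: [3.141, -0.001, 0.155]
ft_force: [-0.2, 0.2, -0.6]
opening: 0.626
```

```bash
python3 go.py 618.8 62.6 98.3 0.155
```

```text
t 12.1 pos [573.8  55.1  98.5] rot [ 3.141e+00 -1.000e-03  1.550e-01] F [-0.2  0.2 -0.6] open 59.6 v 0.04
dx 0.0456 dy -0.0005 dz 0.0002 twist 0.03
```

Emit:
carry_out(moves=[{"dx":0.006,"dy":-0.0005,"dz":0,"twist":0},{"dx":0.012,"dy":-0.0005,"dz":0,"twist":0},{"dx":0.018,"dy":-0.0005,"dz":0,"twist":0},{"dx":0.024,"dy":-0.0005,"dz":0,"twist":0}])

```text
t: 12.5
eef_pos: [596.8, 58.8, 98.6]
tcp_rot: [3.141, -0.0, 0.155]
ft_force: [0.1, 0.4, -0.9]
opening: 0.622
```

Emit:
carry_out(moves=[{"dx":0.006,"dy":0,"dz":0,"twist":0},{"dx":0.011,"dy":0,"dz":0,"twist":0},{"dx":0.016,"dy":0,"dz":0,"twist":0},{"dx":0.019,"dy":0,"dz":0,"twist":0},{"dx":0.019,"dy":0,"dz":0,"twist":0}])

```text
t: 13.0
eef_pos: [615.4, 61.7, 98.5]
tcp_rot: [3.141, -0.0, 0.155]
ft_force: [-0.9, -0.1, 0.3]
opening: 0.624
```

Emit:
carry_out(moves=[{"dx":0,"dy":0,"dz":0.001,"twist":0},{"dx":0,"dy":0,"dz":0.002,"twist":0},{"dx":0,"dy":0,"dz":0.002,"twist":0}])

```text
t: 13.3
eef_pos: [614.8, 61.7, 96.5]
tcp_rot: [3.142, 0.0, 0.155]
ft_force: [1.0, -0.3, -1.9]
opening: 0.627
```

```bash
python3 go.py 618.8 62.6 96 0.155
```

```text
t 13.3 pos [614.8  61.7  96.5] rot [3.142 0.    0.155] F [ 1.  -0.3 -1.9] open 59.6 v 0.004
dx 0.0041 dy -0.0003 dz 0.0005 twist -0.01
```

Emit:
carry_out(moves=[{"dx":0.001,"dy":-0.0003,"dz":0,"twist":0},{"dx":0.002,"dy":-0.0003,"dz":0,"twist":0},{"dx":0.003,"dy":-0.0003,"dz":0,"twist":0},{"dx":0.003,"dy":-0.0003,"dz":0,"twist":0}])

```text
t: 13.7
eef_pos: [617.6, 62.4, 96.5]
tcp_rot: [3.142, 0.001, 0.155]
ft_force: [-2.6, -0.2, 1.4]
opening: 0.625
```

Emit:
carry_out(moves=[{"dx":0.0005,"dy":0,"dz":0,"twist":0},{"dx":0.001,"dy":0,"dz":0,"twist":0},{"dx":0.0015,"dy":0,"dz":0,"twist":0},{"dx":0.0015,"dy":0,"dz":0,"twist":0}])

```text
t: 14.1
eef_pos: [617.7, 62.4, 96.3]
tcp_rot: [-3.142, 0.004, 0.155]
ft_force: [-10.1, -2.2, 3.1]
opening: 0.622
```

Home against the columns. Relax, seat on the floor, release.

Emit:
carry_out(moves=[{"dx":-0.0007,"dy":0,"dz":0.0005,"twist":0},{"dx":-0.0007,"dy":0,"dz":0.001,"twist":0},{"dx":-0.0007,"dy":0,"dz":0.001,"twist":0}])

```text
t: 14.4
eef_pos: [617.8, 62.3, 95.9]
tcp_rot: [3.141, 0.002, 0.155]
ft_force: [-8.6, -3.0, 6.8]
opening: 0.626
```

```bash
python3 go.py 618.8 62.6 96 0.155
```

```text
t 14.4 pos [617.8  62.3  95.9] rot [3.141e+00 2.000e-03 1.550e-01] F [-8.6 -3.   6.8] open 59.5 v 0.001
dx 0.0010 dy -0.0001 dz -0.0001 twist -0.01
```

Emit:
carry_out(moves=[{"dx":0,"dy":0,"dz":0,"twist":0},{"dx":0,"dy":0,"dz":0,"twist":0},{"dx":0,"dy":0,"dz":0,"twist":0},{"dx":0,"dy":0,"dz":0,"twist":0},{"dx":0,"dy":0,"dz":0,"twist":0}], grip=0.095)

```text
t: 14.9
eef_pos: [618.9, 62.6, 95.6]
tcp_rot: [3.142, -0.0, 0.155]
ft_force: [-0.6, 0.2, 0.0]
opening: 0.97
```

Emit:
carry_out(moves=[{"dx":0,"dy":0,"dz":-0.02,"twist":0},{"dx":0,"dy":0,"dz":-0.06,"twist":0},{"dx":-0.03,"dy":0.01,"dz":-0.09,"twist":0},{"dx":-0.06,"dy":0.04,"dz":-0.09,"twist":0},{"dx":-0.08,"dy":0.08,"dz":-0.09,"twist":0}])

```text
t: 15.4
eef_pos: [550.8, -28.6, 186.7]
tcp_rot: [3.141, -0.002, 0.157]
ft_force: [1.2, -0.8, 0.2]
opening: 0.998
```

Emit:
carry_out(moves=[{"dx":-0.01,"dy":0.045,"dz":0,"twist":0},{"dx":-0.02,"dy":0.09,"dz":0,"twist":0},{"dx":-0.03,"dy":0.135,"dz":0,"twist":0},{"dx":-0.04,"dy":0.18,"dz":0,"twist":0},{"dx":-0.04,"dy":0.18,"dz":0,"twist":0}])

```text
t: 15.9
eef_pos: [539.9, -217.6, 185.5]
tcp_rot: [3.14, -0.0, 0.15]
ft_force: [0.6, 1.1, -0.0]
opening: 1.002
```

```bash
python3 - <<'E'
from h import *
s,d=snap('side','s5'); im,_=snap('top','t5')
o=np.hstack([cv2.resize(im[130:190,185:250],(390,360),interpolation=2),cv2.resize(s[165:240,160:240],(400,375),interpolation=2)[:360]]);cv2.imwrite('pics/v5.png',o[:,:,::-1])
E
python3 go.py 0 0 0 0; python3 rk.py
```

```text
t 16.0 pos [ 540.  -213.6  185.4] rot [-3.141  0.     0.153] F [-0.3  0.5 -0.3] open 95.2 v 0.041
dx -0.5012 dy -0.2932 dz 0.1854 twist 8.75
top foot 328 44.7 [646.4  66.6] [ 59.8 109.9] 9.11
   rackaligned mid (of 1-99) [648.9 -32. ] size [ 59.  108.7]
top F 4 87.3 [614.4  45.2] [21.1 66.1] 64.13
   rackaligned mid (of 1-99) [619.1 -39.7] size [54.4 37.4]
top mid 5 105.8 [631.2  54.8] [62.3 38.4] 46.86
   rackaligned mid (of 1-99) [620.8 -34.7] size [48.2 52.2]
top top 298 127.1 [623.6  60.9] [65.  51.3] 13.01
   rackaligned mid (of 1-99) [628.3 -32.7] size [57.1 46.2]
top A mid [359.3  63.5 778.4] [26.5 42.   8. ] 778.6
top B mid [355.6 -97.4 693.5] [24.4 45.9  7.9] 693.4
side foot 461 43.6 [645.1  67.6] [ 59.5 108.7] 9.55
   rackaligned mid (of 1-99) [647.1 -28.4] size [ 57.5 103. ]
side F 36 86.2 [610.8  80.4] [67.8 26.1] 37.49
   rackaligned mid (of 1-99) [620.6 -19.7] size [59.3 37.2]
side mid 47 104.7 [614.9  76.5] [68.2 34. ] 32.09
   rackaligned mid (of 1-99) [621.1 -23. ] size [61.1 44.4]
side top 235 125.9 [627.2  63.8] [53.4 52.2] 10.74
   rackaligned mid (of 1-99) [629.4 -30.1] size [52.  49.5]
side A mid [484.9 180.7  22.9] [34.3 35.2  4.3] 23.8
side B mid [ 456.2 -172.2   22.2] [33.5 35.3  4.4] 23.4
```

View pics/v5.png

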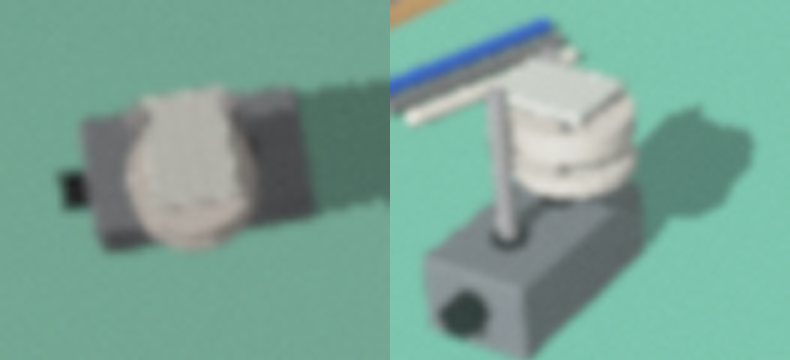

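```bash
python3 - <<'E'
from h import *
from scipy.optimize import least_squares
D=np.median([read_camera('side')[1] for _ in range(8)],0).astype(float); P=cloud('side',D)[160:245,155:245].reshape(-1,3)
for nm,lo,hi in(('thin',85,92),('thick',104,115)):
    q=P[(P[:,2]>lo)&(P[:,2]<hi)]; q=q[np.hypot(q[:,0]-618.8,q[:,1]-62.5)<40]
    f=lambda c:np.hypot(q[:,0]-c[0],q[:,1]-c[1])-30
    q=q[abs(f((618.8,62.5)))<8]; r=least_squares(f,[618.8,62.5],loss='soft_l1'); print(nm,len(q),r.x.round(1),np.abs(r.fun).mean().round(2),q[:,:2].mean(0).round(1))
E
```

```text
thin 69 [618.4  63.5] 0.73 [605.9  82.1]
thick 115 [618.5  63.4] 0.77 [605.5  80.5]
```

```bash
python3 -c "
from cell import *
print(job_done(), state()['t'])"
```

```text
the job is handed in; nothing more can be done
the job is handed in; nothing more can be done
```

I put the thin plate in the narrow lower slot and the thick plate in the wide upper slot, then handed the job in at about 16.5 s of the 61 s allowed. The hand-in gives no verdict.

- **Seating:** each plate was slid in until it pressed on the columns (about 9–10 N), then lowered onto the slot floor (about 6–7 N) and released. The arm was then moved clear.
- **Position:** circle fits to the plate rims in the last side-camera depth images give centres at (618.4, 63.5) for the thin plate and (618.5, 63.4) for the thick one. My estimate of the fully home point is about (618.8, 62.5) from the rack images, so both are about 1 mm off, against the 6 mm allowed.
- **Flatness:** I judged this only by eye in the last picture, where both plates look level, and from the floor contact force. I did not measure tilt separately. An earlier slope fit on the thin plate while it was held was unusable because it mixed in rim points.
- **Other objects:** the gripper never went near the bottle, tin or tooth model, but I did not measure them again at the end.
- **Refused call:** the first move call was refused for missing keys and moved nothing.

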